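# Turn the rotary organizer to bring the hand stamp to the front

### The arm

A 6-joint arm with a two-finger parallel gripper is mounted at the origin on a cart in front of the work surface, level with it; the furniture and walls round the work are solid. World frame = base frame: x ahead of the robot, y to its left, z up, the work surface at z = 0. Lengths are in m, angles in degrees, forces in N, time in s.
With the tool pointing down it reaches from about 0.4 to 0.825 m from the base axis. Payload 7 kg.
Tool frame: the origin (TCP) lies at the very end of the fingers, on their centre line; the grasp point (between the pads) lies 19 mm behind it (ctrl.tcp_to_grasp is the distance from the TCP to the grasp point, in m); z points along the fingers, y is the direction in which the jaws open and shut (so a half turn about z gives the same grasp; the last joint's range is limited). The gripper opens to 88 mm and grips with 3 to 60 N. Pads are 19 mm wide; open, the fingers measure 130 mm over their backs; the gripper's body (78 mm by 193 mm) begins 47 mm behind the grasp point.
Start: joints at [80.735, 20.546, 0.682, 0, -70.136, -16.507], TCP at [0.293, 0.608, 0.227] pointing down, gripper open.
Joint ranges: [-176.03, 176.03], [-82.01, 121.73], [-58.28, 71.71], [-173.87, 95.51], [-174.79, -0.11], [-173.66, 173.66]. Speed limits (degrees/s): [136.94, 136.94, 172.46, 180, 180, 180].

### API

Orientations are given as [roll, pitch, yaw] about the fixed x, y, z axes, in that order (R = Rz(yaw) Ry(pitch) Rx(roll)).
In Python, from plant import ctrl gives the robot as it stands.
- The arm moves only by the tool jog_arm, never from a script. Its argument "commands" is a list of rows, each an object of numbers: "x", "y", "z": the shift along the tool's x, y, z in cm; "roll": the turn about the tool's z in rad. In form: [{"x": .., "y": .., "z": .., "roll": ..}, ...]. A call has 1 to 12 rows; each row shifts and turns the commanded pose from where the row before left it, along the tool's axes as they then stand; what a row does not reach is not made up. A row lasts 1/10 s, in which the tool goes at most 50 mm and 8.59 degrees, less where a joint would pass 70% of its speed; a pose out of reach is approached as far as the arm can. A call is refused whole if a number of a shift passes 5 or a number of a turn 0.15, either way. A call with a gripper value outside its range is refused whole. "gripper" is the finger opening in cm, from 0 to 8.76, set as the call begins (left out, the last holds). The fingers move at their own pace and stop on an object; the grip force is fixed at half the most. Time passes only in rows, so rows that do not move let the fingers close. It gives the time, the measured TCP pose, the force and the opening at its end, in the units of the state.
- ctrl.get_obs(): the state, without advancing time (a new reading comes with each control period).
- ctrl.snapshot(name): name is "scene" or "top"; returns a dict with "image" (400x640x3 uint8, red, green, blue), "mtx" (3x3 intrinsics, pixels), "position" and "orientation" of the camera in the world. Camera axes: x right, y up, looking along -z (the intrinsics and any distortion apply to the point x, -y, -z); pixel columns grow to the right and rows downward; lengths in m; the calibration is good to about 2 mm. A picture is of the moment at which its call begins. There is no depth.
- ctrl.close_job(): hands the job in, once; it reports no verdict.
Trained networks look in the newest picture that a camera, given by its name, has taken for a name from the list of things; names that differ only in an ending like _2 or _b are one class to them, and where a whole thing is asked for, a point or a joint stands for the part that bears it (a point fixed in the world has none). Each returns a list of dicts, best first, with "confidence" (0 to 1); they miss things now and then, are a little off and sometimes report something else, mostly with a low value. They report only what shows in the picture. A call takes as long as a camera call.
- ctrl.search_frame(camera, query): "position" ([column, row] as shares, 0 to 1, of the picture: columns of its width, rows of its height, amid what is visible of it).
- ctrl.regions_of(camera, query): "mask" (400x640 bool, what is visible of it) and "position" ([column, row] as shares, 0 to 1, of the picture: columns of its width, rows of its height, amid what is visible of it).
The state is a dict: "clock": time; "joint_pos": joint angles; "qvel": joint speeds; "tau": joint torques, N m; "tool_pos": TCP position; "orientation": TCP orientation; "force": force on the tool from outside, world axes, zero at the start; "moment": the same for the moment, N m; "opening": finger opening in m.
Only numpy, scipy, OpenCV 4.12 (cv2) and the standard library are available. Lean on these libraries where they do the work, as an engineer would, in place of code of your own. Each camera call takes 0.05 s, during which the arm holds its last target.

### The job

Turn the rotary organizer by gently pushing the finger posts on its rim, until the hand stamp on its tray stands right at the front, in line with the fixed pointer, and leave it at rest there. Only push: do not squeeze or whirl the tray, do not touch or lift the things standing on it (they must all stay standing in place), and leave the things beside it alone.

Things in the scene. Friction and masses are not known exactly. Their poses are not given: they have to be found in the camera images.
- organizer_base: Fixed dark steel foot of the rotary organizer: round plate of radius 115 mm, 12 mm high, with a tongue reaching out to 177 mm in its own -x direction. Origin on the turning axis at the bench top, z up. Its -x direction is the organizer's front, toward the robot (within 0.4 rad of world -x).
- pointer (a point): Top of the fixed pointer, a small aluminium wedge on the end of the foot's tongue, outside the tray's rim at its front: 166 mm from the axis, 34 mm above the bench (lower than the tray's lip).
- carousel: Round grey tray that turns on the foot. Origin on the axis at bench level, z up; its four bays lie along its own +-x and +-y. Radius 140 mm; underside 24, floor 34, lip 38 mm above the bench; dividers 28 mm high, 4 mm thick, 14 to 122 mm from the axis. Turns either way, no spring or detents; bearing friction 0.15 N m (about 1.2 N at a post): moved slowly, it stays where it is left.
- carousel_hub (a point): Centre of the top of the tray's hub (radius 16 mm), on the turning axis, 74 mm above the bench.
- post0 (a point): Centre of the top of one of four upright finger posts (black sleeve, radius 8 mm) on the tray's rim, 130 mm from the axis, one at the outer end of each divider, 90 degrees apart. It rises from the tray floor (34 mm above the bench) to 104 mm above the bench. Turns with the tray; push it sideways to turn the tray.
- post1 (a point): Centre of the top of one of four upright finger posts (black sleeve, radius 8 mm) on the tray's rim, 130 mm from the axis, one at the outer end of each divider, 90 degrees apart. It rises from the tray floor (34 mm above the bench) to 104 mm above the bench. Turns with the tray; push it sideways to turn the tray.
- post2 (a point): Centre of the top of one of four upright finger posts (black sleeve, radius 8 mm) on the tray's rim, 130 mm from the axis, one at the outer end of each divider, 90 degrees apart. It rises from the tray floor (34 mm above the bench) to 104 mm above the bench. Turns with the tray; push it sideways to turn the tray.
- post3 (a point): Centre of the top of one of four upright finger posts (black sleeve, radius 8 mm) on the tray's rim, 130 mm from the axis, one at the outer end of each divider, 90 degrees apart. It rises from the tray floor (34 mm above the bench) to 104 mm above the bench. Turns with the tray; push it sideways to turn the tray.
- stamp: Hand stamp, 30x52x80 mm high: dark block foot with a knob-shaped upright handle; the only stamp on the organizer (another lies farther back on the bench and has no part in this). Origin at the centre of its underside. Loose; stands in one of the four bays of the organizer (which one varies) about 78 mm from the turning axis. Not to be touched. 
- connector: Round cable connector standing upright, 27x28x53 mm high. Origin at the centre of its underside. Loose; stands in one of the four bays of the organizer (which one varies) about 78 mm from the turning axis. Not to be touched. 
- low_carton: Low small carton, 50x60x30 mm high. Origin at the centre of its underside. Loose; stands in one of the four bays of the organizer (which one varies) about 78 mm from the turning axis. Not to be touched. 
- cube_carton: Nearly cubic small carton, 62x62x58 mm high. Origin at the centre of its underside. Loose; stands in one of the four bays of the organizer (which one varies) about 78 mm from the turning axis. Not to be touched. 
- tape: Roll of parcel tape lying flat, 110 mm across, 48 mm high, loose beside the organizer on the robot's right. Bystander. Origin at the centre of its underside. 
- screwdriver: Screwdriver lying on the bench, 203 mm long, 27 mm thick, loose, right of the organizer. Bystander. Origin at the centre of its underside. 
- long_carton: Small carton 95x62x48 mm, loose, left of the organizer. Bystander. Origin at the centre of its underside. 

How it is judged:
By the outcome, as a careful person would: the job done as asked, in the order asked, and still so for the second after the job is handed in, with the robot touching nothing.
It also fails if it takes over 64 s, if anything falls off the work surface, if the arm or the gripper's body presses on something with over 40 N, if the wrist force passes 120 N, or if a joint passes its speed limit or range.

## Working session

There is one attempt and no reset: what is moved stays moved. The work goes in short steps, Python scripts to look and compute and a tool call to move; the robot and the scene stay as the last step left them, time stands still between calls to the robot, and variables do not carry over. Pictures are saved under pics/ and viewed, and the job is handed in when it is done.

Besides the shell and the picture viewer there is one more tool, called after ">>>" in YAML: its name, and indented under it one key for each argument. jog_arm: Moves the arm, as the interface text tells. Its arguments: {"type":"object","properties":{"commands":{"type":"array"},"gripper":{"type":"number"}},"required":["commands"]}

```bash
mkdir -p pics; cat > h.py <<'E'
import numpy as np, cv2
from plant import ctrl
from scipy.spatial.transform import Rotation as R
def cam(s):
    o=np.array(s['orientation'],float)
    M=o if o.shape==(3,3) else (R.from_euler('xyz',o,degrees=True).as_matrix())
    return np.array(s['mtx']),np.array(s['position']),M
def ray(s,uv):
    K,p,M=cam(s); d=np.linalg.inv(K)@[uv[0],uv[1],1]; return p,M@[d[0],-d[1],-d[2]]
def atz(s,uv,z):
    p,d=ray(s,uv); return p+d*(z-p[2])/d[2]
def proj(s,X):
    K,p,M=cam(s); c=M.T@(np.array(X)-p); c=np.array([c[0],-c[1],-c[2]]); q=K@c; return q[:2]/q[2]
E
python3 - <<'E'
from h import *
for n in('scene','top'):
    s=ctrl.snapshot(n); cv2.imwrite(f'pics/{n}0.png',s['image'][:,:,::-1]); print(n,{k:v for k,v in s.items() if k!='image'})
    Z=dict(pointer=.034,carousel_hub=.074,post0=.104,stamp=.04,connector=.026,low_carton=.015,cube_carton=.05,tape=.04,long_carton=.04,screwdriver=.02)
    for q,z in Z.items():
        for r in ctrl.search_frame(n,q)[:5]:
            uv=np.array(r['position'])*[640,400]; print(q,round(r['confidence'],2),uv.round(),atz(s,uv,z if q not in('stamp','connector','low_carton','cube_carton') else z+.034).round(3))
print(ctrl.get_obs())
E
```

```text
scene {'mtx': array([[409.96270087,   0.        , 315.79164242],
       [  0.        , 409.96270087, 198.81223135],
       [  0.        ,   0.        ,   1.        ]]), 'position': array([ 0.04320437, -0.78237804,  0.4730547 ]), 'orientation': array([ 66.14469638,  -0.7434601 , -37.30742431])}
pointer 0.7 [287. 271.] [ 0.4   -0.234  0.034]
pointer 0.58 [349. 238.] [ 0.581 -0.206  0.034]
carousel_hub 0.57 [356. 246.] [ 0.521 -0.291  0.074]
post0 0.56 [358. 245.] [ 0.49  -0.326  0.104]
stamp 0.87 [343. 242.] [ 0.511 -0.265  0.074]
connector 0.47 [373. 231.] [ 0.608 -0.249  0.06 ]
low_carton 0.96 [341. 210.] [ 0.638 -0.111  0.049]
low_carton 0.52 [358. 242.] [ 0.564 -0.25   0.049]
cube_carton 0.59 [307. 219.] [ 0.5   -0.16   0.084]
tape 0.84 [450. 272.] [ 0.639 -0.424  0.04 ]
long_carton 0.74 [283. 204.] [0.553 0.015 0.04 ]
long_carton 0.74 [359. 247.] [ 0.565 -0.255  0.04 ]
screwdriver 0.96 [450. 307.] [ 0.577 -0.472  0.02 ]
screwdriver 0.54 [357. 245.] [ 0.59  -0.222  0.02 ]
top {'mtx': array([[470.42265791,   0.        , 317.10281282],
       [  0.        , 470.42265791, 200.12308405
[... 620 characters left out ...]
screwdriver 0.66 [466. 185.] [ 0.584 -0.467  0.02 ]
{'clock': 1.1, 'joint_pos': array([ 8.07359811e+01,  2.05463895e+01,  6.81425968e-01, -2.06480320e-04,
       -7.01351118e+01, -1.65076198e+01]), 'qvel': array([-0.16850463,  0.12955643, -0.02709232, -0.02382397, -0.07263867,
       -0.07555748]), 'tau': array([ 1.80429721e-03, -5.82390440e+01,  2.93294030e+01,  7.00219631e+00,
        1.22751575e-02, -1.18640176e-05]), 'tool_pos': array([0.2934786 , 0.60783682, 0.22655621]), 'orientation': array([ 1.79999873e+02,  1.64798385e-04, -2.57717089e+01]), 'force': array([0.47215647, 0.10333552, 1.59070813]), 'moment': array([-0.00101012,  0.01761261,  0.00012659]), 'opening': 0.08742440978695173}
```

```bash
python3 - <<'E'
import cv2
a=cv2.imread('pics/top0.png')[100:300,220:520];cv2.imwrite('pics/topc.png',cv2.resize(a,None,fx=2.6,fy=2.6,interpolation=2))
a=cv2.imread('pics/scene0.png')[150:350,220:520];cv2.imwrite('pics/scenec.png',cv2.resize(a,None,fx=2.6,fy=2.6,interpolation=2))
E
```

```text
(no output)
```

View pics/topc.png

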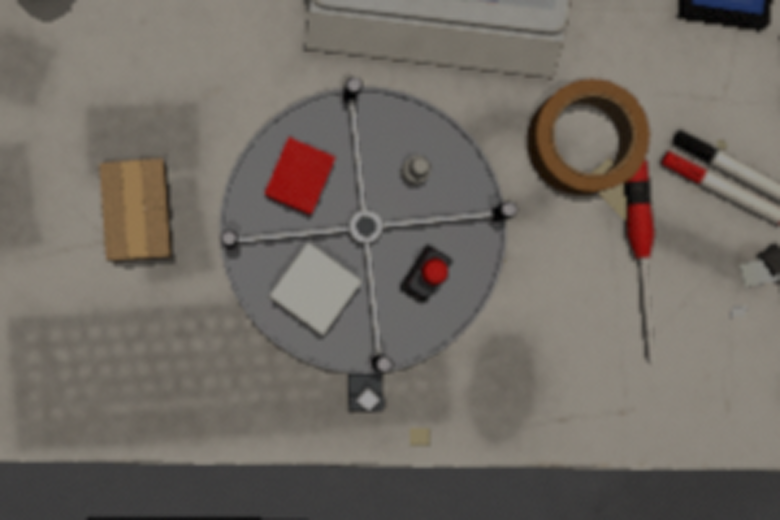

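View pics/scenec.png

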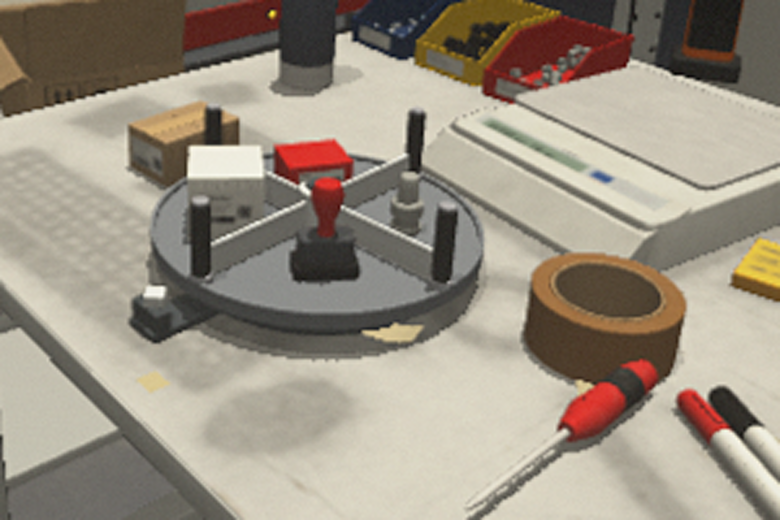

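View pics/scene0.png

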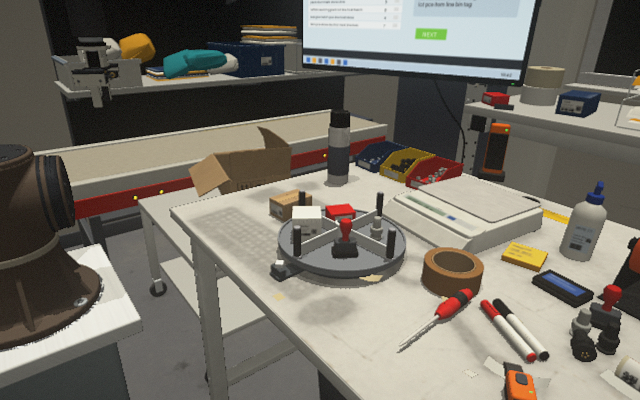

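The top view (crop scale 2.6) shows the hub at about (361,187) px, the pointer at (362,253), and the stamp at front right, around (386,206). The tray must turn about 45° clockwise seen from above. I'll push the right-hand post (415,181), since the bay behind it holds only the small connector.

```bash
cat >> h.py <<'E'
def tri(obs):
    A=np.zeros((3,3));b=np.zeros(3)
    for s,uv in obs:
        p,d=ray(s,uv); d=d/np.linalg.norm(d); P=np.eye(3)-np.outer(d,d); A+=P;b+=P@p
    return np.linalg.solve(A,b)
def red(s,box):
    x0,x1,y0,y1=box; im=s['image'][y0:y1,x0:x1].astype(int)
    m=(im[...,0]>90)&(im[...,1]<70)&(im[...,2]<70); v,u=np.nonzero(m); return np.array([u.mean()+x0,v.mean()+y0]),m.sum()
def measure(s,verbose=True):
    pass
E
python3 - <<'E'
from h import *
t=ctrl.snapshot('top'); s=ctrl.snapshot('scene')
c=lambda x,y:np.array([220+x/2.6,100+y/2.6]); cs=lambda x,y:np.array([220+x/2.6,150+y/2.6])
hub=atz(t,c(366,226),.074); ptr=atz(t,c(369,399),.034)
print('hub',hub,'ptr',ptr, 'scene ptr',atz(s,cs(155,292),.034))
posts=[atz(t,c(*p),.104) for p in((353,85),(509,209),(384,364),(230,238))]
print('posts',posts,'mean',np.mean(posts,0))
ax=np.mean(posts,0)
for p in posts+[ptr]: d=(p-ax)[:2]; print(np.hypot(*d),np.degrees(np.arctan2(d[1],d[0])))
ub,n1=red(t,(375,400,195,215)); us,n2=red(s,(335,355,215,245)); 
X=tri([(t,ub),(s,us)]); print('knob',ub,n1,us,n2,X)
d=(X-ax)[:2]; print(np.hypot(*d),np.degrees(np.arctan2(d[1],d[0])))
for n,S in(('top',t),('scene',s)):
  r=ctrl.regions_of(n,'stamp')[0]; m=r['mask']; v,u=np.nonzero(m); print(n,r['confidence'],m.sum(),u.min(),u.max(),v.min(),v.max(),u.mean(),v.mean())
  r=ctrl.regions_of(n,'carousel')[:1]
  if r: 
    v,u=np.nonzero(r[0]['mask']); h=cv2.convexHull(np.c_[u,v].astype(np.int32)); e=cv2.fitEllipse(h); print('ell',e,atz(S,e[0],.038))
E
```

```text
hub [ 0.57118955 -0.19143445  0.074     ] ptr [ 0.40635508 -0.19920314  0.034     ] scene ptr [ 0.40573054 -0.19918874  0.034     ]
posts [array([ 0.69923347, -0.17575177,  0.104     ]), array([ 0.58596254, -0.31994341,  0.104     ]), array([ 0.44266761, -0.2058608 ,  0.104     ]), array([ 0.55637038, -0.0638784 ,  0.104     ])] mean [ 0.5710585 -0.1913586  0.104    ]
0.12912163294427353 6.942267423550667
0.12944568771120213 -83.38844916453832
0.12920732956421224 -173.55555587482036
0.12832357873315742 96.57257272797312
0.16489013111056336 -177.27316026867047
knob [387.43478261 203.98550725] 69 [345.60406091 225.69543147] 197 [ 0.52812233 -0.25238965  0.09982473]
0.07462107348839138 -125.12689967632942Traceback (most recent call last):
  File "<stdin>", line 14, in <module>
IndexError: list index out of range
```

>>> jog_arm:
  commands:
    - {"x": 1.5, "y": 1.5}
    - {"x": 2.9, "y": 2.9}
    - {"x": 2.9, "y": 2.9}
    - {"x": 2.9, "y": 2.9}
    - {"x": 2.9, "y": 2.9}
    - {"x": 2.9, "y": 2.9}
    - {"x": 2.9, "y": 2.9}
    - {"x": 2.9, "y": 2.9}
    - {"x": 2.9, "y": 2.9}
    - {"x": 2.9, "y": 2.9}
    - {"x": 2.9, "y": 2.9}
    - {"x": 2.9, "y": 2.9}
  gripper: 0

```text
validation failed for argument at $.co...
```

>>> jog_arm:
  commands:
    - {"x": 1.5, "y": 1.5, "z": 0, "roll": 0}
    - {"x": 2.9, "y": 2.9, "z": 0, "roll": 0}
    - {"x": 2.9, "y": 2.9, "z": 0, "roll": 0}
    - {"x": 2.9, "y": 2.9, "z": 0, "roll": 0}
    - {"x": 2.9, "y": 2.9, "z": 0, "roll": 0}
    - {"x": 2.9, "y": 2.9, "z": 0, "roll": 0}
    - {"x": 2.9, "y": 2.9, "z": 0, "roll": 0}
    - {"x": 2.9, "y": 2.9, "z": 0, "roll": 0}
    - {"x": 2.9, "y": 2.9, "z": 0, "roll": 0}
    - {"x": 2.9, "y": 2.9, "z": 0, "roll": 0}
    - {"x": 2.9, "y": 2.9, "z": 0, "roll": 0}
    - {"x": 2.9, "y": 2.9, "z": 0, "roll": 0}
  gripper: 0

```text
clock: 2.45
tool_pos: [0.4493, 0.1603, 0.227]
orientation: [-179.9, -0.0, -25.8]
force: [1.0, 1.1, 0.6]
opening: 0.0013
```

>>> jog_arm:
  commands:
    - {"x": 3, "y": 2.9, "z": 0, "roll": 0}
    - {"x": 3, "y": 2.9, "z": 0, "roll": 0}
    - {"x": 3, "y": 2.9, "z": 0, "roll": 0}
    - {"x": 3, "y": 2.9, "z": 0, "roll": 0}
    - {"x": 3, "y": 2.9, "z": 0, "roll": 0}
    - {"x": 3, "y": 2.9, "z": 0, "roll": 0}
    - {"x": 3, "y": 2.9, "z": 0, "roll": 0}
    - {"x": 3, "y": 2.9, "z": 0, "roll": 0}
    - {"x": 3, "y": 2.9, "z": 0, "roll": 0}
    - {"x": 3, "y": 2.9, "z": 0, "roll": 0}
    - {"x": 3, "y": 2.9, "z": 0, "roll": 0}
    - {"x": 3, "y": 3, "z": 0, "roll": 0}

```text
clock: 3.65
tool_pos: [0.6219, -0.3107, 0.2266]
orientation: [-180.0, -0.0, -25.8]
force: [1.4, 0.4, 0.6]
opening: 0.0005
```

>>> jog_arm:
  commands:
    - {"x": 0, "y": 0, "z": 0, "roll": -0.1}
    - {"x": 0, "y": 0, "z": 0, "roll": -0.1}
    - {"x": 0, "y": 0, "z": 0, "roll": -0.1}
    - {"x": 0, "y": 0, "z": 0, "roll": -0.1}
    - {"x": 0, "y": 0, "z": 0, "roll": -0.1}
    - {"x": 0, "y": 0, "z": 0, "roll": -0.065}
    - {"x": 0, "y": 0, "z": 0, "roll": 0}
    - {"x": 0, "y": 0, "z": 0, "roll": 0}

```text
clock: 4.45
tool_pos: [0.6215, -0.309, 0.2265]
orientation: [-180.0, 0.0, 6.5]
force: [0.1, -0.5, 0.1]
opening: 0.0004
```

>>> jog_arm:
  commands:
    - {"x": 0.4, "y": 0.6, "z": 0, "roll": 0}
    - {"x": 0, "y": 0, "z": 1.5, "roll": 0}
    - {"x": 0, "y": 0, "z": 1.5, "roll": 0}
    - {"x": 0, "y": 0, "z": 1.5, "roll": 0}
    - {"x": 0, "y": 0, "z": 1.5, "roll": 0}
    - {"x": 0, "y": 0, "z": 1.5, "roll": 0}
    - {"x": 0, "y": 0, "z": 1.5, "roll": 0}
    - {"x": 0, "y": 0, "z": 1.5, "roll": 0}
    - {"x": 0, "y": 0, "z": 1.5, "roll": 0}
    - {"x": 0, "y": 0, "z": 1.5, "roll": 0}
    - {"x": 0, "y": 0, "z": 1.5, "roll": 0}
    - {"x": 0, "y": 0, "z": 0, "roll": 0}

```text
clock: 5.65
tool_pos: [0.6246, -0.314, 0.0735]
orientation: [-179.9, 0.2, 6.6]
force: [-0.7, 0.1, -0.4]
opening: 0.0005
```

```bash
python3 - <<'E'
from h import *
s=ctrl.snapshot('scene');a=s['image'][130:330,220:520,::-1];cv2.imwrite('pics/s1.png',cv2.resize(a,None,fx=2.6,fy=2.6,interpolation=2))
o=ctrl.get_obs();print(o['tool_pos'],o['force'],o['joint_pos'])
E
```

```text
[ 0.62545012 -0.31430932  0.07512696] [-0.32039546 -0.7221233   0.08547441] [-1.07802109e+01  2.95341324e+01 -5.94111197e+00 -4.29231059e-03
 -5.46588272e+01  1.07381270e+02]
```

View pics/s1.png

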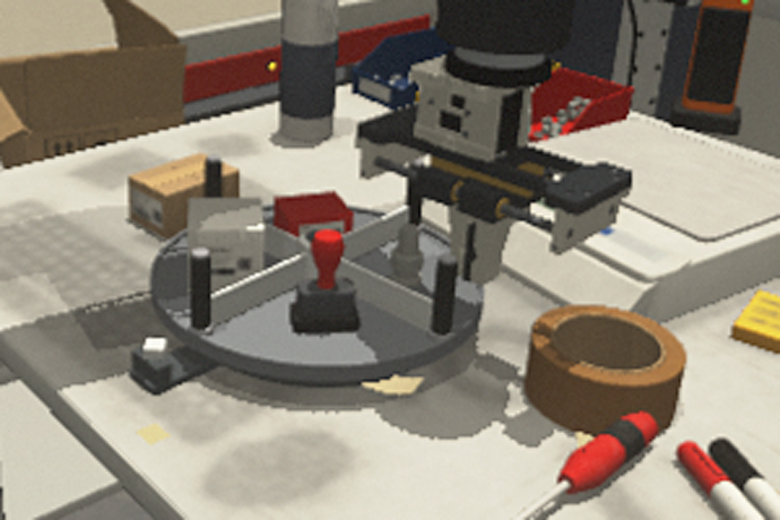

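>>> jog_arm:
  commands:
    - {"x": -0.5, "y": 0, "z": 0, "roll": 0}
    - {"x": -0.5, "y": 0, "z": 0, "roll": 0}
    - {"x": -0.4, "y": 0, "z": 0, "roll": 0}
    - {"x": -0.3, "y": 0, "z": 0, "roll": 0}
    - {"x": -0.2, "y": 0, "z": 0, "roll": 0}
    - {"x": -0.2, "y": 0, "z": 0, "roll": 0}
    - {"x": -0.2, "y": 0.02, "z": 0, "roll": 0.015}
    - {"x": -0.26, "y": 0.03, "z": 0, "roll": 0.02}
    - {"x": -0.26, "y": 0.03, "z": 0, "roll": 0.02}
    - {"x": -0.26, "y": 0.03, "z": 0, "roll": 0.02}
    - {"x": -0.26, "y": 0.03, "z": 0, "roll": 0.02}
    - {"x": -0.26, "y": 0.03, "z": 0, "roll": 0.02}

```text
clock: 6.9
tool_pos: [0.5903, -0.3196, 0.0766]
orientation: [-180.0, -0.0, -0.1]
force: [1.6, -0.2, 0.5]
opening: 0.0008
```

```bash
python3 - <<'E'
from h import *
s=ctrl.snapshot('scene');a=s['image'][130:330,220:520,::-1];cv2.imwrite('pics/s2.png',cv2.resize(a,None,fx=2.6,fy=2.6,interpolation=2))
o=ctrl.get_obs();print(o['tool_pos'],o['force'],o['orientation'])
E
```

```text
[ 0.58978947 -0.31963069  0.07653238] [0.7925329  0.46058786 0.22408772] [-1.79990030e+02  1.95448160e-02 -1.62992843e-01]
```

View pics/s2.png

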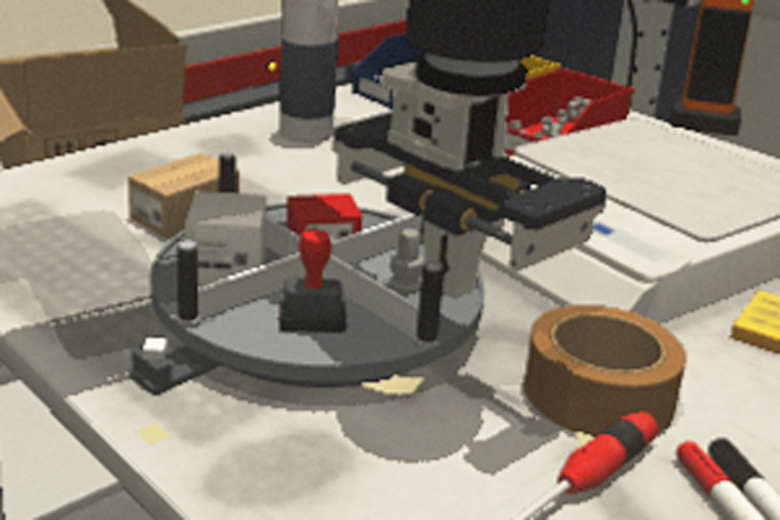

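>>> jog_arm:
  commands:
    - {"x": -0.26, "y": 0.03, "z": 0, "roll": 0.02}
    - {"x": -0.325, "y": 0.04, "z": 0, "roll": 0.025}
    - {"x": -0.325, "y": 0.04, "z": 0, "roll": 0.025}
    - {"x": -0.325, "y": 0.04, "z": 0, "roll": 0.025}
    - {"x": -0.325, "y": 0.04, "z": 0, "roll": 0.025}
    - {"x": -0.325, "y": 0.04, "z": 0, "roll": 0.025}
    - {"x": -0.325, "y": 0.04, "z": 0, "roll": 0.025}
    - {"x": -0.325, "y": 0.04, "z": 0, "roll": 0.025}
    - {"x": -0.325, "y": 0.04, "z": 0, "roll": 0.025}
    - {"x": -0.325, "y": 0.04, "z": 0, "roll": 0.025}
    - {"x": -0.325, "y": 0.04, "z": 0, "roll": 0.025}
    - {"x": -0.26, "y": 0.03, "z": 0, "roll": 0.02}

```text
clock: 8.15
tool_pos: [0.5523, -0.3191, 0.0765]
orientation: [180.0, 0.0, -16.7]
force: [2.5, 0.9, -0.5]
opening: 0.0006
```

>>> jog_arm:
  commands:
    - {"x": -0.26, "y": 0.03, "z": 0, "roll": 0.02}
    - {"x": -0.325, "y": 0.04, "z": 0, "roll": 0.025}
    - {"x": -0.325, "y": 0.04, "z": 0, "roll": 0.025}
    - {"x": -0.325, "y": 0.04, "z": 0, "roll": 0.025}
    - {"x": -0.325, "y": 0.04, "z": 0, "roll": 0.025}
    - {"x": -0.325, "y": 0.04, "z": 0, "roll": 0.025}
    - {"x": -0.325, "y": 0.04, "z": 0, "roll": 0.025}
    - {"x": -0.325, "y": 0.04, "z": 0, "roll": 0.025}
    - {"x": -0.325, "y": 0.04, "z": 0, "roll": 0.025}
    - {"x": -0.26, "y": 0.03, "z": 0, "roll": 0.02}
    - {"x": -0.13, "y": 0.015, "z": 0, "roll": 0.01}
    - {"x": 0, "y": 0, "z": 0, "roll": 0}

```text
clock: 9.35
tool_pos: [0.5209, -0.31, 0.0766]
orientation: [180.0, 0.0, -30.9]
force: [0.1, -0.2, 0.3]
opening: 0.0005
```

```bash
python3 - <<'E'
from h import *
s=ctrl.snapshot('scene');a=s['image'][130:330,220:520,::-1];cv2.imwrite('pics/s3.png',cv2.resize(a,None,fx=2.6,fy=2.6,interpolation=2))
s=ctrl.snapshot('top');a=s['image'][100:300,220:520,::-1];cv2.imwrite('pics/t3.png',cv2.resize(a,None,fx=2.6,fy=2.6,interpolation=2))
o=ctrl.get_obs();print(o['tool_pos'],o['force'],o['orientation'])
E
```

```text
[ 0.52094134 -0.31010834  0.07649395] [ 0.21728362 -0.31524946  0.2322756 ] [ 1.79983502e+02  3.22846724e-02 -3.09158302e+01]
```

View pics/s3.png

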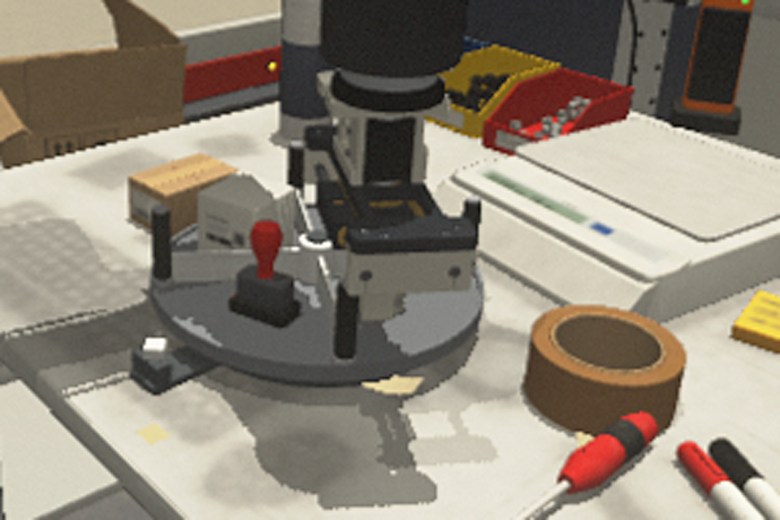

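View pics/t3.png

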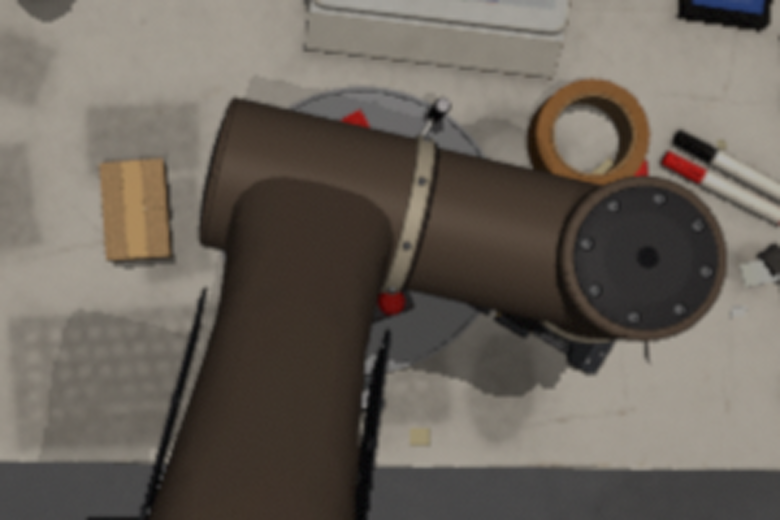

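```bash
python3 - <<'E'
from h import *
t=ctrl.snapshot('top'); s=ctrl.snapshot('scene')
c=lambda x,y:np.array([220+x/2.6,100+y/2.6]); cs=lambda x,y,o=130:np.array([220+x/2.6,o+y/2.6])
ax=np.array([.5711,-.1914])
def pol(X): d=X[:2]-ax; return (np.hypot(*d)*1000).round(1),np.degrees(np.arctan2(d[1],d[0])).round(2)
print('back post now',pol(atz(t,c(442,104),.104)))
print('knob0 top',pol(atz(t,c(435,271),.105)),pol(atz(t,c(435,271),.1)))
print('foot0 top view, block ctr',pol(atz(t,c(426,274),.06)),pol(atz(t,c(426,274),.05)))
print('knob0 scene',pol(atz(s,cs(327,195,150),.1)))
print('foot0 scene bottom edge ends z.034',[pol(atz(s,cs(*p,150),.034)) for p in((292,276),(357,277))])
print('knob now scene',pol(atz(s,cs(266,237),.1)), 'top',pol(atz(t,c(391,301),.103)))
print('posts now scene',[pol(atz(s,cs(*p),.104)) for p in((347,287),(161,210))])
o=ctrl.get_obs()['tool_pos'];print('tool',pol(o))
E
```

```text
back post now (np.float64(129.8), np.float64(-30.88))
knob0 top (np.float64(74.3), np.float64(-125.35)) (np.float64(74.8), np.float64(-124.88))
foot0 top view, block ctr (np.float64(73.4), np.float64(-126.8)) (np.float64(74.4), np.float64(-125.89))
knob0 scene (np.float64(72.2), np.float64(-125.55))
foot0 scene bottom edge ends z.034 [(np.float64(84.7), np.float64(-142.87)), (np.float64(86.5), np.float64(-108.71))]
knob now scene (np.float64(71.6), np.float64(-165.01)) top (np.float64(73.8), np.float64(-163.75))
posts now scene [(np.float64(140.4), np.float64(-122.62)), (np.float64(128.9), np.float64(151.18))]
tool (np.float64(128.9), np.float64(-112.88))
```

>>> jog_arm:
  commands:
    - {"x": -0.13, "y": 0.015, "z": 0, "roll": 0.01}
    - {"x": -0.26, "y": 0.03, "z": 0, "roll": 0.02}
    - {"x": -0.26, "y": 0.03, "z": 0, "roll": 0.02}
    - {"x": -0.26, "y": 0.03, "z": 0, "roll": 0.02}
    - {"x": -0.26, "y": 0.03, "z": 0, "roll": 0.02}
    - {"x": -0.26, "y": 0.03, "z": 0, "roll": 0.02}
    - {"x": -0.26, "y": 0.03, "z": 0, "roll": 0.02}
    - {"x": -0.26, "y": 0.03, "z": 0, "roll": 0.02}
    - {"x": -0.26, "y": 0.03, "z": 0, "roll": 0.02}
    - {"x": -0.26, "y": 0.03, "z": 0, "roll": 0.02}
    - {"x": -0.26, "y": 0.03, "z": 0, "roll": 0.02}
    - {"x": -0.13, "y": 0.015, "z": 0, "roll": 0.01}

```text
clock: 10.75
tool_pos: [0.4961, -0.2955, 0.0766]
orientation: [180.0, 0.0, -43.6]
force: [0.9, -2.0, -0.1]
opening: 0.0007
```

>>> jog_arm:
  commands:
    - {"x": 0, "y": 0, "z": 0, "roll": 0}
    - {"x": 0, "y": 0, "z": 0, "roll": 0}

```text
clock: 10.95
tool_pos: [0.4962, -0.2955, 0.0765]
orientation: [180.0, 0.0, -43.5]
force: [-0.2, 0.3, 0.1]
opening: 0.0
```

```bash
python3 - <<'E'
from h import *
s=ctrl.snapshot('scene');a=s['image'][130:330,220:520,::-1];cv2.imwrite('pics/s4.png',cv2.resize(a,None,fx=2.6,fy=2.6,interpolation=2))
s=ctrl.snapshot('top');a=s['image'][100:300,220:520,::-1];cv2.imwrite('pics/t4.png',cv2.resize(a,None,fx=2.6,fy=2.6,interpolation=2))
o=ctrl.get_obs();print(o['tool_pos'],o['force'],o['orientation'])
E
```

```text
[ 0.49622767 -0.29558024  0.0764444 ] [ 0.37438413 -0.09960355 -0.37474926] [ 1.79991956e+02  2.64978751e-02 -4.35271786e+01]
```

View pics/s4.png

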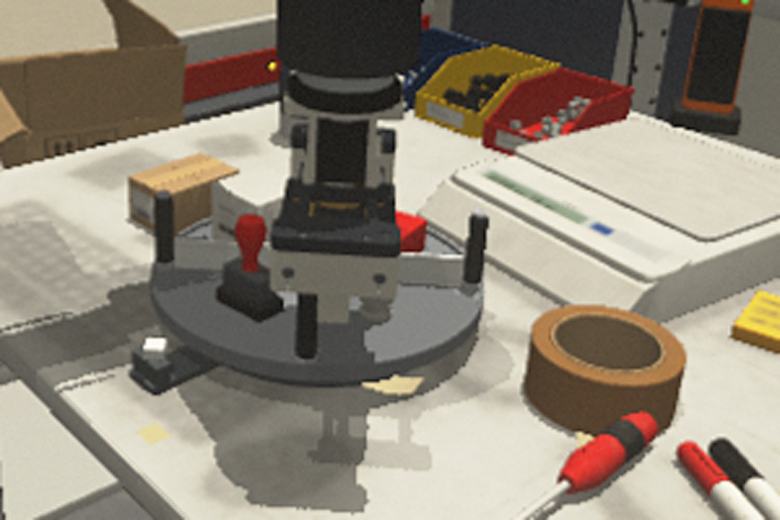

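View pics/t4.png

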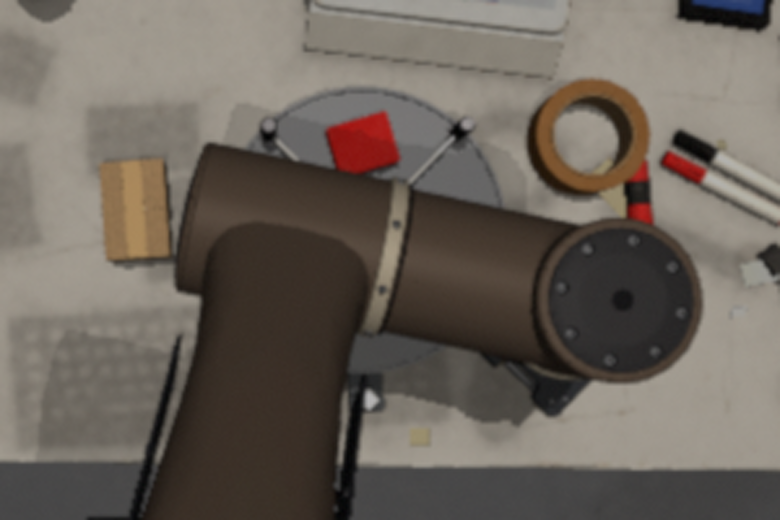

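>>> jog_arm:
  commands:
    - {"x": 0.3, "y": 0, "z": 0, "roll": 0}
    - {"x": 0.7, "y": 0, "z": 0, "roll": 0}
    - {"x": 0.8, "y": 0, "z": 0, "roll": 0}
    - {"x": 0, "y": 0, "z": -1, "roll": 0}
    - {"x": 0, "y": 0, "z": -2, "roll": 0}
    - {"x": 0, "y": 0, "z": -3, "roll": 0}
    - {"x": 0, "y": 0, "z": -3, "roll": 0}
    - {"x": 0, "y": 0, "z": -3, "roll": 0}
    - {"x": 0, "y": 0, "z": -2, "roll": 0}

```text
clock: 11.95
tool_pos: [0.51, -0.3085, 0.2199]
orientation: [-179.9, -0.2, -43.5]
force: [0.5, 0.1, 0.1]
opening: 0.0005
```

>>> jog_arm:
  commands:
    - {"x": -2.9, "y": -3, "z": 0, "roll": 0}
    - {"x": -2.9, "y": -3, "z": 0, "roll": 0}
    - {"x": -2.9, "y": -3, "z": 0, "roll": 0}
    - {"x": -2.9, "y": -3, "z": 0, "roll": 0}
    - {"x": -2.9, "y": -3, "z": 0, "roll": 0}
    - {"x": -2.9, "y": -3, "z": 0, "roll": 0}
    - {"x": -2.9, "y": -3, "z": 0, "roll": 0}
    - {"x": -2.9, "y": -3, "z": 0, "roll": 0}
    - {"x": -2.9, "y": -3, "z": 0, "roll": 0}
    - {"x": -2.9, "y": -3, "z": 0, "roll": 0}
    - {"x": -2.9, "y": -3, "z": 0, "roll": 0}
    - {"x": -2.9, "y": -3, "z": 0, "roll": 0}

```text
clock: 13.15
tool_pos: [0.5049, 0.1943, 0.2176]
orientation: [-179.9, -0.0, -43.5]
force: [2.0, -0.8, -0.2]
opening: 0.0004
```

```bash
python3 - <<'E'
from h import *
s=ctrl.snapshot('scene');a=s['image'][130:330,220:520,::-1];cv2.imwrite('pics/s5.png',cv2.resize(a,None,fx=2.6,fy=2.6,interpolation=2))
s=ctrl.snapshot('top');cv2.imwrite('pics/t5raw.png',s['image'][:,:,::-1]);a=s['image'][120:270,260:460,::-1];cv2.imwrite('pics/t5.png',cv2.resize(a,None,fx=4,fy=4,interpolation=2))
o=ctrl.get_obs();print(o['tool_pos'],o['force'],o['orientation'])
E
```

```text
[0.50537489 0.19661355 0.21711577] [ 0.56189302 -1.46750782 -0.39578959] [-1.79934617e+02 -8.90019843e-03 -4.33331864e+01]
```

View pics/s5.png

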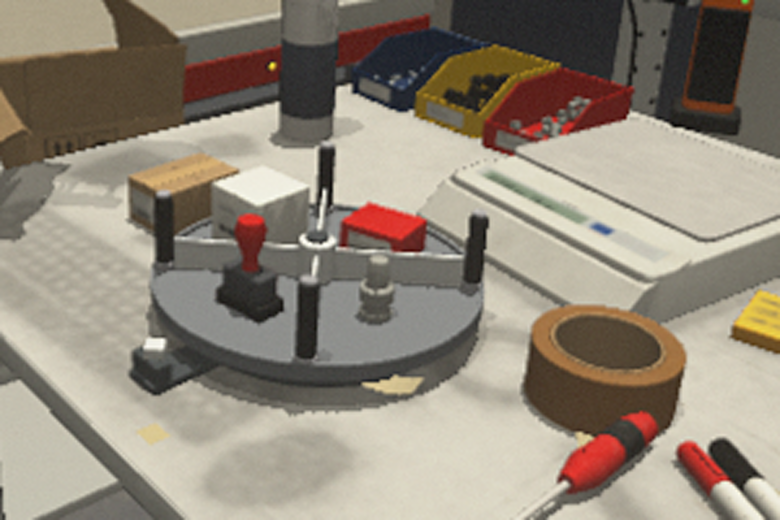

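View pics/t5.png

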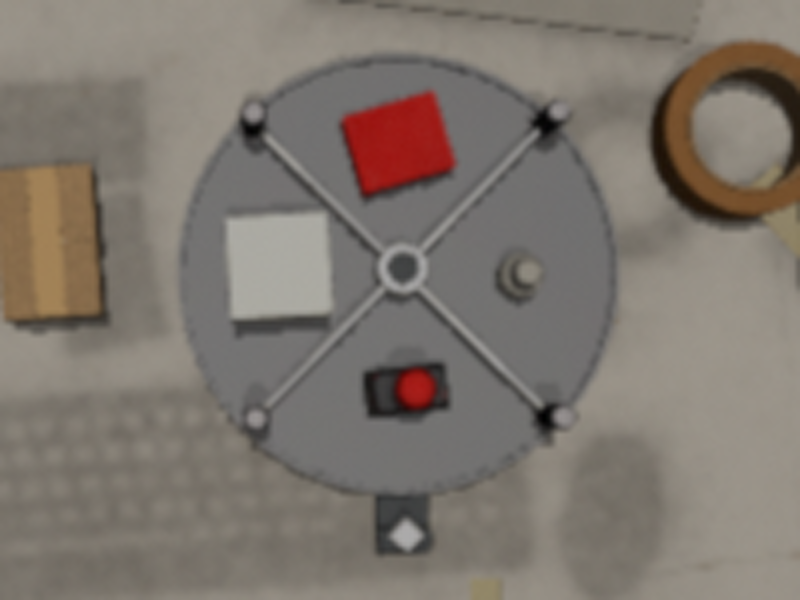

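```bash
python3 - <<'E'
from h import *
t=ctrl.snapshot('top'); s=ctrl.snapshot('scene')
c=lambda x,y:np.array([260+x/4,120+y/4]); cs=lambda x,y,o=130:np.array([220+x/2.6,o+y/2.6])
posts=[atz(t,c(*p),.104) for p in((254,112),(559,112),(566,415),(256,418))]
ax=np.mean(posts,0)[:2]; print(ax, 'hub',atz(t,c(403,267),.074))
def pol(X): d=X[:2]-ax; return (np.hypot(*d)*1000).round(1),np.degrees(np.arctan2(d[1],d[0])).round(2)
print('posts',[pol(p) for p in posts])
print('ptr',pol(atz(t,c(406,535),.034)),'scene',pol(atz(s,cs(155,345),.034)))
for z in(.1,.105,.11): print('knob top',z,pol(atz(t,c(416,388),z)))
for z in(.034,.045,.055): print('foot',z,pol(atz(t,c(407,390),z)))
u,_=red(t,(355,375,205,230)); v,_=red(s,(305,325,205,240)); X=tri([(t,u),(s,v)]); print('knob tri',u,v,X,pol(X))
print('scene foot bottom front-left corner, front, right',[pol(atz(s,cs(*p),.034)) for p in((219,302),(261,320),(283,308))])
# project axis-symmetric candidates
for n,S in(('top',t),('scene',s)):
  for r in ctrl.regions_of(n,'stamp')[:2]:
    m=r['mask']; y,x=np.nonzero(m); print(n,r['confidence'],m.sum(),x.min(),x.max(),y.min(),y.max())
E
```

```text
[ 0.57128272 -0.19198785] hub [ 0.57161439 -0.19138455  0.074     ]
posts [(np.float64(129.7), np.float64(46.02)), (np.float64(128.5), np.float64(-44.16)), (np.float64(129.6), np.float64(-133.48)), (np.float64(129.6), np.float64(135.87))]
ptr (np.float64(165.8), np.float64(-177.87)) scene (np.float64(166.5), np.float64(-177.12))
knob top 0.1 (np.float64(74.3), np.float64(-176.0))
knob top 0.105 (np.float64(74.3), np.float64(-176.4))
knob top 0.11 (np.float64(74.3), np.float64(-176.79))
foot 0.034 (np.float64(74.7), np.float64(-175.24))
foot 0.045 (np.float64(74.7), np.float64(-176.06))
foot 0.055 (np.float64(74.8), np.float64(-176.81))
knob tri [363.71428571 216.57142857] [315.92666667 220.66      ] [ 0.49750289 -0.19624047  0.09686298] (np.float64(73.9), np.float64(-176.7))
scene foot bottom front-left corner, front, right [(np.float64(91.5), np.float64(170.75)), (np.float64(84.4), np.float64(-161.27)), (np.float64(59.1), np.float64(-157.06))]
top 0.75 218 354 368 243 259
top 0.73 255 351 372 210 224
scene 0.83 626 303 329 213 252
scene 0.44 502 271 357 260 280
```

The stamp is at about −176.5°, the pointer at about −177.4° and the bay centre at about −178.9°, so they line up within about 1°. The tray is at rest, the robot is clear and nothing else has moved, so I'm handing in.

```bash
python3 - <<'E'
from plant import ctrl
print(ctrl.get_obs()['clock'],ctrl.close_job())
E
```

```text
the job is handed in; nothing more can be done
13.45 None
```

The stamp now stands at the front of the organizer, in line with the pointer to about 1°, and I handed the job in at 13.5 s. With the gripper closed, I pushed the right-hand post slowly along its arc from behind, turning the tray about 50° clockwise seen from above. I then backed off, lifted clear and moved the arm away.

**Last checks:**
- **Alignment:** Seen from the turning axis, the stamp stands at about −176.5°, with single readings from −175.2° to −176.8°. The pointer is at −177.9° from the top camera and −177.1° from the scene camera. That leaves a gap of roughly 1°, or about 1–1.5 mm at the stamp, which is close to how well the cameras can measure. I did not push further.
- **Stamp in its bay:** It sits about 2–3° off its bay's centre line, as it did at the start. The bay centre is at about −178.9°, so the pointer lies between the two.
- **Other things:** In the last pictures everything on the tray is still standing, and the tape, screwdriver and long carton look unmoved. I checked this by eye, not by measuring.
- **Force:** The force readings after each push call were at most about 3 N.

One check fell short: the network's best match for the stamp in the last top picture was actually the pointer, so I measured the stamp from its red knob and its foot.

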